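Slide the fired tile under the hand-rest bridge

TASK

Slide the terracotta tile flat along the table, pushing it with the fingertips, until it lies centred and square under the painter's hand-rest bridge, sticking out equally on both sides of the bar and midway between its feet, ready for painting. Never lift or tip the tile, leave the bridge standing where it is, do not disturb the jar, cutter or dish, and finish with the hand clear.

Things in the scene. Friction and masses are not known exactly. Their poses are not given: they have to be found in the camera images.
- tile: loose flat terracotta tile, 110 (x) x 150 (y, the long way) x 14 mm thick (z), 0.3 to 0.6 kg; origin at the centre of its underside, lying on the table. It starts outside the bridge, before one of its two openings (robot's left or right), 135 to 190 mm from the bridge's middle, up to 40 mm off its centre line and 0.35 rad out of square.
- bridge: loose hand-rest bridge, 0.8 kg: dark wooden bar 210 (x) x 40 (y) x 15 mm, top 35 mm above the table, on two steel feet 30 (x) x 50 (y) x 20 mm at x = -90 and +90 mm: the opening is 150 mm wide, 20 mm high. Origin on the table, mid-opening; y runs through the opening (within 0.25 rad of the world's y). The finished tile has its origin here, long side along y, 55 mm out on each side of the bar.
- glaze_jar: bystander: small glass glaze jar with white cap, 56 mm diameter, 60 mm high, origin at the centre of its underside; stands 135 to 190 mm from the bridge's middle, on the side away from the tile
- cutter: bystander: plain round steel cutter ring, 60 mm outside diameter, 25 mm high, origin at the centre of its underside; beyond the bridge as seen from the robot
- dish: bystander: small white ceramic dish, 80 mm diameter, 35 mm high, origin at the centre of its underside; beyond the bridge as seen from the robot
Mind the look-alikes: they are no part of the job. Several things look just like the tile: the one meant starts farthest to the robot's right.

How it is judged (in metres and radians):
At the end, for the whole second after the job is handed in: The tile lies flat on the table under the bar, its centre within 15 mm of the bridge's middle both along and across the opening, its long side within 0.14 rad (8 degrees) of the opening's direction, at rest; the bridge is within 12 mm of where it started (x of tile in the frame of bridge between -0.015 and 0.015 m and y of tile in the frame of bridge between -0.015 and 0.015 m and angle between the y axis of tile and the y axis of bridge, either way round below 0.14 rad and angle between tile's own z axis and vertical below 0.03 rad and height (world z) of tile below 0.003 m and linear speed of tile below 0.01 m/s and distance of bridge from where it was at the start of the episode below 0.012 m); the robot touches nothing.
It fails at once if the tile is lifted off the table (height (world z) of tile above 0.008 m).
It fails at once if the tile is tipped (angle between tile's own z axis and vertical above 0.1 rad).
It fails at once if the bridge is shifted, lifted or tipped (distance of bridge from where it was at the start of the episode above 0.012 m or angle between bridge's own z axis and vertical above 0.1 rad).
It fails at once if the jar, cutter or dish is disturbed (moved more than 25 mm) (distance of any of glaze_jar, cutter, dish from where it was at the start of the episode above 0.025 m).
It also fails if it takes over 64 s, if anything falls off the work surface, if the arm or the gripper's body presses on something with over 40 N, if the wrist force passes 120 N, or if a joint passes its speed limit or range.

ROBOT

A 6-joint arm with a two-finger parallel gripper is mounted at the origin on the work surface. World frame = base frame: x ahead of the robot, y to its left, z up, the work surface at z = 0. Lengths are in mm, angles in rad, forces in N, time in s.
With the tool pointing down it reaches from about 350 to 850 mm from the base axis. Payload 8.1 kg.
Tool frame: the origin (TCP) lies on the mounting face of the last link; the fingertips stand 186 mm ahead of it and the grasp point (between the pads) lies 167 mm ahead of it; z points along the fingers, y is the line along which they close (so a half turn about z gives the same grasp; the last joint's range is limited). The gripper opens to 93 mm and grips with 3 to 60 N. Pads are 15 mm wide; open, the fingers measure 128 mm over their backs; the gripper's body (75 mm by 188 mm) begins 65 mm behind the grasp point.
Start: joints at [1.168, 0.13, 1.488, -0, 1.523, -0.085], TCP at [187.465, 569.968, 404.735] pointing down, gripper open.
Joint ranges: [-2.96, 2.96], [-0.89, 2.26], [0.02, 2.5], [-1.34, 4.48], [0, 2.73], [-2.66, 2.66]. Speed limits (rad/s): [2.39, 2.39, 2.79, 3.14, 3.14, 3.14].

INTERFACE

Orientations are given as a rotation vector (axis times angle).
In Python, from cell import r gives the robot as it stands. Calls block until the motion is done:
- r.move_pose(position, orientation): joint-space move of the TCP to a pose.
- r.line_to(position, ori=None, speed=150, contact_N=None): straight line of the TCP; ori=None keeps the orientation; speed is the mean speed in mm/s. With contact_N (N) it stops when the force on the tool has changed by that much, and returns True; else False.
- r.move_j(angles): joint-space move.
- r.move_gripper(opening, strength=None): finger opening in mm; strength is the grip in N (None keeps the last); returns when the fingers have stopped.
- r.wait(seconds).
- r.solve_ik(position, orientation): joint angles nearest the present ones, or None.
- r.snapshot(name): name is "scene" or "top" or "wrist"; returns (picture, depth): 400x640x3 uint8, red, green, blue; 400x640 float32, mm along the optical axis (not along the pixel's ray), 0 where there is no reading.
- r.camera_model(name): a dict with "vertical_fov" (degrees; the focal length in pixels is half the picture's height over the tangent of half this angle, whatever the lens; pixels are square), "cx", "cy" (the principal point, pixels), "camera_from_world" (4x4, takes a point from world to camera coordinates). Camera axes: x right, y down, z forward; pixel columns grow to the right and rows downward; lengths in mm; the calibration is good to about 2 mm. A picture is of the moment at which its call begins: read the wrist's pose just before it. camera_model takes no time and is no camera call; for the wrist camera it gives the pose at the moment of the call.
A pose or a line that the arm cannot do raises r.IKError and nothing moves.
- r.close_job(): hands the job in; it is judged then, once.
Trained networks look in the newest picture that a camera, given by its name, has taken for a name from the list of things; names that differ only in an ending like _2 or _b are one class to them, and where a whole thing is asked for, a point or a joint stands for the part that bears it (a point fixed in the world has none). Each returns a list of dicts, best first, with "score" (0 to 1); they miss things now and then, are a little off and sometimes report something else, mostly with a low value. They report only what shows in the picture. A call takes as long as a camera call. They do not tell look-alikes from the thing itself.
- r.cut_out(label, camera): "mask" (400x640 bool, what is visible of it) and "extent" ([left, top, width, height] in pixels, round what is visible of it).
Readings, each from a call of its own:
- r.get_t(): time.
- r.get_q(): joint angles.
- r.get_joint_vel(): joint speeds.
- r.get_joint_efforts(): joint torques, N m.
- r.get_tool_pos(): TCP position.
- r.get_tcp_rot(): TCP orientation.
- r.get_contact_force(): force on the tool from outside, world axes, zero at the start.
- r.get_moment(): the same for the moment, N m.
- r.get_finger_gap(): finger opening in mm.
- r.get_grasp_force(): force on a finger pad.
Only numpy, scipy, OpenCV 4.12 (cv2) and the standard library are available. Lean on these libraries where they do the work, as an engineer would, in place of code of your own. Each camera call takes 0.05 s, during which the arm holds its last target. There are 200 camera calls.

## Working session

There is one attempt and no reset: what is moved stays moved. The work goes in short steps, each a Python script; the robot and the scene stay as the last script left them, time stands still between calls to the robot, and variables do not carry over. Pictures are saved under pics/ and viewed, at most 10 in all, crops included, and the job is handed in when it is done.

```bash
ls; mkdir -p pics; python3 - <<'E'
from cell import r
import cv2,numpy as np
for n in("top","scene"):
    p,d=r.snapshot(n); cv2.imwrite(f"pics/{n}0.png",p[:,:,::-1]); np.save(f"pics/{n}0.npy",d)
    m=r.camera_model(n); print(n,m)
    for l in("tile","bridge","glaze_jar","cutter","dish"):
        f=200/np.tan(np.radians(m["vertical_fov"])/2); T=np.linalg.inv(m["camera_from_world"])
        for c in r.cut_out(l,n):
            v,u=np.nonzero(c["mask"]&(d>0)); z=d[v,u]
            P=np.c_[(u-m["cx"])/f*z,(v-m["cy"])/f*z,z,np.ones(len(z))]@T.T
            print(l,round(c["score"],2),c["extent"],np.median(P[:,:3],0).round() if len(z) else None)
print(r.get_t())
E
```

```text
pics
top {'vertical_fov': 50.16176714011293, 'cx': 320.62850572110904, 'cy': 204.9179855043606, 'camera_from_world': array([[ 9.56119352e-02, -9.95417297e-01,  1.66220954e-03,
         2.57027222e+01],
       [-9.69964241e-01, -9.35420701e-02, -2.24542319e-01,
         5.84199585e+02],
       [ 2.23668795e-01,  1.98566419e-02, -9.74462921e-01,
         8.67605986e+02],
       [ 0.00000000e+00,  0.00000000e+00,  0.00000000e+00,
         1.00000000e+00]])}
tile 0.95 [266.2, 273.7, 84.4, 82.4] [348.  86.  16.]
tile 0.88 [261.3, 87.0, 64.4, 66.8] [793. 168.  16.]
tile 0.85 [401.0, 231.5, 75.1, 50.3] [ 501. -190.   16.]
tile 0.76 [174.0, 216.5, 72.5, 79.5] [452. 318.  16.]
bridge 0.78 [353.9, 192.3, 43.9, 94.1] [522. -53.  36.]
glaze_jar 0.7 [299.1, 201.9, 24.0, 29.2] [554. 105.  61.]
cutter 0.68 [431.3, 151.8, 26.6, 24.2] [ 718. -189.   17.]
dish 0.83 [353.6, 119.0, 34.1, 28.3] [776. -20.  20.]
scene {'vertical_fov': 53.46643417802481, 'cx': 320.28287549943764, 'cy': 200.88551132708662, 'camera_from_world': array([[-1.30936750e-01,  9.91347618e-01, -9.24483980e-03,
        -4.68349181e+00],
       [ 5.43932981e-01,  6.40399290e-02, -8.36681421e-01,
        -2.82775900e+02],
       [-8.28850095e-01, -1.14580919e-01, -5.47611845e-01,
         1.26426269e+03],
       [ 0.00000000e+00,  0.00000000e+00,  0.00000000e+00,
         1.00000000e+00]])}
tile 0.96 [159.4, 175.3, 79.7, 33.6] [ 518. -186.   14.]
tile 0.81 [310.1, 262.6, 111.7, 101.2] [814. 172.  14.]
tile 0.76 [297.5, 141.4, 80.9, 42.4] [363.  92.  14.]
tile 0.75 [397.4, 165.9, 90.2, 52.2] [470. 321.  14.]
bridge 0.94 [228.0, 164.8, 59.8, 65.7] [571. -51.  34.]
bridge 0.74 [161.4, 172.5, 78.6, 35.0] [ 518. -186.   14.]
glaze_jar 0.81 [319.5, 183.8, 33.0, 44.2] [580. 109.  38.]
cutter 0.98 [133.2, 235.9, 40.7, 32.8] [ 722. -189.   14.]
dish 0.82 [217.6, 251.5, 50.2, 43.7] [756. -20.  22.]
0.6
```

View pics/top0.png

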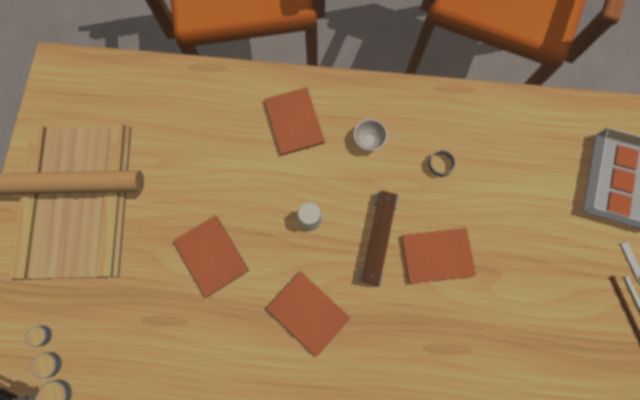

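View pics/scene0.png

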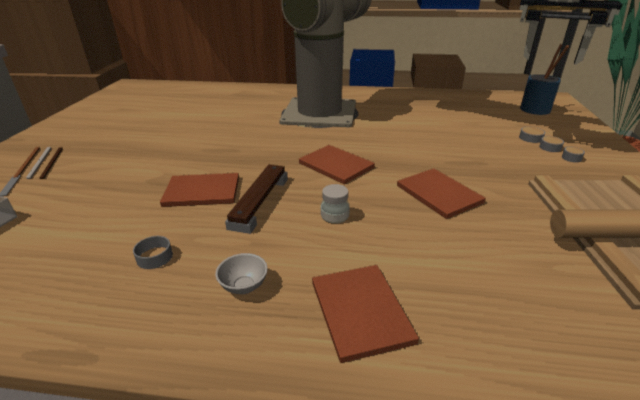

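Look-alikes for the tile are at top-picture pixels (308,313), (294,121), (210,256) and (438,256), plus small tiles in a tray at (624,180). The one farthest to the robot's right is (438,256), just right of the bridge at (379,238). The jar is at (309,216), the cutter at (441,163) and the dish at (370,136). Next I'll fit poses and check the choice in a crop.

```bash
cat > h.py <<'E'
from cell import r
import cv2,numpy as np
from scipy.spatial.transform import Rotation as R
def pts(mask,d,m):
    f=200/np.tan(np.radians(m["vertical_fov"])/2); T=np.linalg.inv(m["camera_from_world"])
    v,u=np.nonzero(mask&(d>0)); z=d[v,u]
    return (np.c_[(u-m["cx"])/f*z,(v-m["cy"])/f*z,z,np.ones(len(z))]@T.T)[:,:3]
def rect(P):   # centre, sides, angle of LONG side
    (c,s,_)=b=cv2.minAreaRect(P[:,:2].astype(np.float32)); q=cv2.boxPoints(b)
    e=max([q[1]-q[0],q[2]-q[1]],key=np.linalg.norm); return np.array(c),sorted(s),np.arctan2(e[1],e[0])%np.pi
def look(n,label,near,zlo,zhi,snap=None):
    m=r.camera_model(n); p,d=snap or r.snapshot(n); best=None
    for c in r.cut_out(label,n):
        P=pts(c["mask"],d,m); P=P[(P[:,2]>zlo)&(P[:,2]<zhi)]
        if len(P)<50: continue
        if np.hypot(*(np.median(P[:,:2],0)-near))<60 and (best is None): best=P
    return None if best is None else (rect(best),best)
def pose(yaw,): return (R.from_euler('z',yaw)*R.from_euler('x',np.pi)).as_rotvec()
E
python3 - <<'E'
from h import *
for n in("top","scene"):
    s=r.snapshot(n); cv2.imwrite(f"pics/{n}c.png",cv2.resize(s[0][150:320,330:500] if n=="top" else s[0][140:280,120:300],None,fx=3,fy=3)[:,:,::-1])
    for l,a,lo,hi in(("tile",(510,-190),8,22),("bridge",(545,-52),29,42)):
        o=look(n,l,a,lo,hi,s); print(n,l,o and o[0])
print(r.camera_model("wrist")["camera_from_world"].round(2), R.from_rotvec(r.get_tcp_rot()).as_matrix().round(2))
E
```

```text
top tile (array([ 502.40356445, -191.10366821]), [110.03913879394531, 151.18789672851562], np.float32(1.7784508))
top bridge (array([529.06054688, -54.73980331]), [40.292877197265625, 210.3862762451172], np.float32(3.008718))
scene tile (array([ 503.31735229, -189.22383118]), [114.79082489013672, 150.1503143310547], np.float32(1.7748533))
scene bridge (array([530.4161377 , -52.85590744]), [41.05287170410156, 211.22830200195312], np.float32(3.008283))
[[ 3.1000e-01  9.5000e-01  0.0000e+00 -5.9981e+02]
 [ 9.2000e-01 -3.0000e-01  2.5000e-01 -2.9380e+01]
 [ 2.4000e-01 -8.0000e-02 -9.7000e-01  3.8975e+02]
 [ 0.0000e+00  0.0000e+00  0.0000e+00  1.0000e+00]] [[-0.95  0.31  0.  ]
 [ 0.31  0.95  0.  ]
 [-0.    0.   -1.  ]]
```

View pics/topc.png

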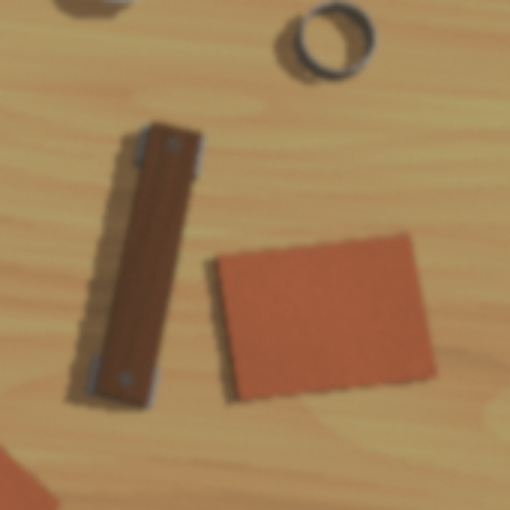

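The crop shows the chosen tile at about (325,320), with the bar at (150,265) and the cutter well clear at (335,40). In the bridge frame the tile is at (-8.5, -139) mm and turned +0.34 rad. I'll push its left side to square it, then push back from the right to centre it.

```bash
cat >> h.py <<'E'
B=np.array([529.7,-53.8]); A=-0.1331
RB=np.array([[np.cos(A),-np.sin(A)],[np.sin(A),np.cos(A)]])
SIDE=pose(A); END=pose(A+np.pi/2)
def W(x,y,tip): return [*(B+RB@[x,y]),186+tip]
def go(x,y,tip,v=60,**k): return r.line_to(W(x,y,tip),speed=v,**k)
def tile():
    for n in("top","scene"):
        s=r.snapshot(n); o=look(n,"tile",B+RB@[0,-100],8,22,s)
        cv2.imwrite(f"pics/{n}_{r.get_t():.1f}.png",s[0][:,:,::-1])
        if o: c,sd,a=o[0]; print(n,"tile",(RB.T@(c-B)).round(1),np.round(sd),round(float(a-A-np.pi/2),3))
        o=look(n,"bridge",B,29,42,s)
        if o: c,sd,a=o[0]; print(n,"bridge",(RB.T@(c-B)).round(1),np.round(sd),round(float((a-A+1)%np.pi-1),3))
    print("t",r.get_t())
E
python3 - <<'E'
from h import *
r.move_gripper(93)
r.move_pose(W(-122,-138.7,120),SIDE)
go(-122,-138.7,5,150)
go(-47-7.5,-138.7,5,50)
print(r.get_contact_force().round(1) if hasattr(r.get_contact_force(),'round') else r.get_contact_force(), r.get_tool_pos(), W(-54.5,-138.7,5))
go(-85,-138.7,5,150); go(-85,-138.7,60,200); go(-150,-250,120,300)
tile()
E
```

```text
[-0.3  0.4 -0.7] [ 457.26951562 -184.15723225  191.1652939 ] [np.float64(457.2755277375685), np.float64(-184.04068418703991), 191]
top tile [  19.4 -155.5] [110. 152.] 0.123
top bridge [-0.2 -1. ] [ 40. 211.] 0.0
scene tile [  20.1 -153. ] [113. 151.] 0.125
scene bridge [1.1 1.4] [ 41. 211.] -0.004
t 7.975
```

```bash
python3 - <<'E'
from h import *
go(108,-250,120,300); go(108,-156,60,250); go(108,-156,5,150)
go(55+7.5,-156,5,50)
go(90,-156,5,150); go(90,-156,60,200); go(60,-330,120,300)
tile()
E
```

```text
top bridge [-0.8 -1.1] [ 40. 210.] -0.0
scene tile [  -1.2 -146. ] [116. 152.] -0.003
scene bridge [1.  1.5] [ 41. 212.] -0.001
t 12.9917
```

```bash
python3 - <<'E'
from h import *
r.move_pose(W(-1,-275,80),END); r.move_gripper(70)
go(-1,-275,5,150)
go(-1,-108-75-7.5,5,50)
go(-1,-250,5,150); go(-1,-360,120,250)
tile()
E
```

```text
top tile [  -0.9 -105.9] [110. 151.] -0.001
scene bridge [0.7 1.1] [ 41. 212.] -0.003
t 19.1083
```

```bash
python3 - <<'E'
from h import *
go(-1,-215,5,250)
go(-1,-86,5,45)
print(r.get_contact_force(),r.get_tool_pos(),W(-1,-86,5))
go(-1,-150,5,150); go(-1,-360,150,250)
tile()
p,d=r.snapshot("top"); cv2.imwrite("pics/fin.png",cv2.resize(p[150:320,330:500],None,fx=3,fy=3)[:,:,::-1])
m=r.camera_model("top"); P=pts(np.ones(d.shape,bool),d,m); Q=(P[:,:2]-B)@RB
for lo,hi in((-100,-30),(30,100)):
    s=(abs(Q[:,0])<90)&(Q[:,1]>lo)&(Q[:,1]<hi)&(P[:,2]>9)&(P[:,2]<20); print(Q[s].min(0),Q[s].max(0),rect(np.c_[Q[s]]))
E
```

```text
[-0.40563936 -1.72449697 -0.54266359] [ 517.27770236 -138.97035446  190.98305126] [np.float64(517.2960120618516), np.float64(-138.90664535293507), 191]
top bridge [-0.7 -0.9] [ 40. 210.] 0.002
scene bridge [-0.3  0.9] [ 41. 213.] -0.005
t 25.0583
[-55.83745643 -76.73737673] [ 54.15733907 -30.06445457] (array([ -0.7599678 , -53.18810272]), [46.58871078491211, 110.14180755615234], np.float32(0.007189751))
[-56.13004425  30.08185331] [54.48132248 73.4656082 ] (array([-0.8277626 , 51.77365875]), [43.348358154296875, 110.5744857788086], np.float32(0.0020082507))
```

View pics/fin.png

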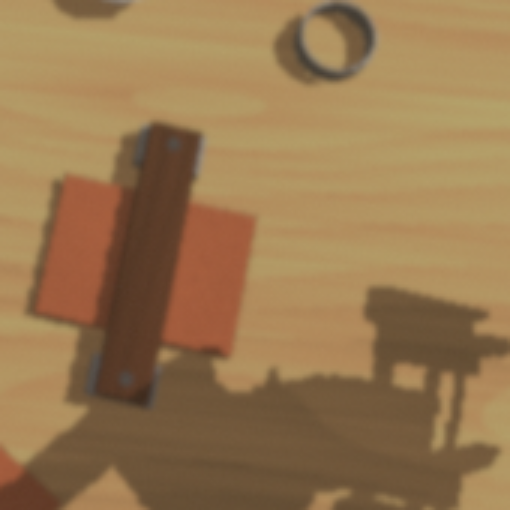

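The picture shows the tile (red, about 40–255 across, 175–355 down) sticking out evenly on both sides of the bar. It is within 1 mm of centre and square, the bridge hasn't moved, and the hand is clear.

```bash
python3 -c "
from cell import r
print(r.close_job())"
```

```text
the job is handed in; nothing more can be done
None
```

I handed the job in at about 25 s of the 64 s allowed: by the last top-camera check, the tile lies flat under the bridge, about 1 mm off centre and within 0.01 rad of square, with the bridge unmoved and the hand clear; no verdict came back.

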